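# Unlock the blower wheel and spin it to check its bearing

## Robot

A 6-joint arm with a two-finger parallel gripper is mounted at the origin on a cart in front of the work surface, level with it; the furniture and walls round the work are solid. World frame = base frame: x ahead of the robot, y to its left, z up, the work surface at z = 0. Lengths are in m, angles in rad, forces in N, time in s.
With the tool pointing down it reaches from about 0.25 to 0.8 m from the base axis. Payload 8.5 kg.
Tool frame: the origin (TCP) lies at the very end of the fingers, on their centre line; the grasp point (between the pads) lies 19 mm behind it; z points along the fingers, y is the line along which they close (so a half turn about z gives the same grasp; the last joint's range is limited). The gripper opens to 85 mm and grips with 20 to 120 N. Pads are 22 mm wide; open, the fingers measure 114 mm over their backs; the gripper's body (76 mm by 85 mm) begins 54 mm behind the grasp point. The pads swing forward as they close: fully open they stand 13 mm farther back than shut.
Start: joints at [-1.317, 0.238, -0.013, 1.319, 0, 1.571], TCP at [0.132, -0.508, 0.231] pointing down, gripper open.
Joint ranges: [-2.66, 2.66], [-1.03, 1.9], [-1.14, 1.46], [-1.82, 2.27], [-1.45, 1.34], [-3.14, 3.14]. Speed limits (rad/s): [2.22, 2.22, 2.79, 3.14, 3.14, 3.14].

## Interface

Orientations are given as a 3x3 rotation matrix whose columns are the frame's x, y, z axes.
In Python, from station import read_state, grab_frame, finish_job gives the robot as it stands.
- The arm moves only by the shell command python3 -m creep 'ROWS' [FORCE]. ROWS is JSON, a list of rows, each a list of 5 numbers: the shift along the world's x, y, z in m, then the turn about the world's z in rad, then the opening, from 0 (shut) to 1 (fully open). In form: [[tx, ty, tz, spin, gripper], ...]. A call has 1 to 12 rows; each row shifts and turns the commanded pose from where the row before left it; what a row does not reach is not made up. A row lasts 1/12 s, in which the tool goes at most 41.7 mm and 7.16 degrees, less where a joint would pass 70% of its speed; a pose out of reach is approached as far as the arm can. A call is refused whole if a number of a shift passes 0.0417 or a number of a turn 0.125, either way. A call with a gripper value outside its range is refused whole. The fingers move at their own pace and stop on an object; FORCE is the grip in N (left out, the last holds). Time passes only in rows, so rows that do not move let the fingers close. It gives the time, the measured TCP pose, the force, the opening and the grip force at its end, in the units of the state.
- read_state(): the state, without advancing time (a new reading comes with each control period).
- grab_frame(name): name is "scene" or "top" or "wrist"; returns a dict with "frame" (384x512x3 uint8, red, green, blue), "depth" (384x512 float32, m along the optical axis (not along the pixel's ray), 0 where there is no reading), "vertical_fov" (degrees; the focal length in pixels is half the picture's height over the tangent of half this angle, whatever the lens; pixels are square), "cx", "cy" (the principal point, pixels), "k1" (the pictures are not rectified: a ray, as slopes to the right and down, at radius r is drawn at 1 + k1 r^2 times it, then the intrinsics apply), "rvec" (rotation vector, rad) and "tvec" (3), from world to camera coordinates, as OpenCV has them; the wrist camera has in their place "T_tool_cam" (4x4, takes a point from camera to tool coordinates, whose origin is the TCP and whose axes are the flange's). Camera axes: x right, y down, z forward; pixel columns grow to the right and rows downward; lengths in m; the calibration is good to about 2 mm. A picture is of the moment at which its call begins: read the wrist's pose just before it.
- finish_job(): hands the job in; it is judged then, once.
The state is a dict: "time": time; "joint_pos": joint angles; "joint_velocities": joint speeds; "joint_torque": joint torques, N m; "eef_pos": TCP position; "eef_rot": TCP orientation; "force": force on the tool from outside, world axes, zero at the start; "wrist_torque": the same for the moment, N m; "grip_width": finger opening in m; "finger_force": force on a finger pad.
Only numpy, scipy, OpenCV 4.12 (cv2) and the standard library are available. Lean on these libraries where they do the work, as an engineer would, in place of code of your own. Each camera call takes 0.05 s, during which the arm holds its last target. There are 200 camera calls.

## Task

Check that the blower wheel on the bench stand turns freely: pull the orange spring knob up, turn it anticlockwise to its stop and let go, so that the lock stays parked. Then push one of its blades briskly with the fingertips so that the wheel runs on by itself for at least a full turn, and wait until it stands still. Leave the other things on the bench where they are.

Things in the scene. Friction and masses are not known exactly. Their poses are not given: they have to be found in the camera images.
- stand: fixed spin stand with a round grey base, 140 mm across. Origin on the bench, on the wheel's upright axis, z up; its -x side, with the lock, faces roughly to the robot. There a post (x -115 to -97 mm, 34 mm wide) and arm, up to z 105 mm, hold the lock plunger at x = -75 mm, y = 0; a steel crown, 30 mm across, stands on the arm up to z 115 mm
- rail_post (a point): where an upright grey steel post, 40 mm square, stands from the floor to 1.2 m above the bench, just off the bench's front left corner; fixed. This point is on its axis at bench height. The arm must not swing into it
- plunger (a joint): lift of the spring lock plunger in m: 0 down (its pin stands between two lugs of the wheel and locks it), 0.012 highest. The spring pulls down with 3.5 N at 0, 6 N at 0.012. The knob can turn only when lifted over 0.008; once turned it rests on the crown at 0.008, the pin clear of the wheel
- knob (a joint): turn of the lock knob in rad: 0 at the start (tabs in the deep slots), 1.2 at the stop; grows anticlockwise seen from above. Friction holds it where it is left (0.03 N m)
- knob_grip (a point): centre of the orange wing of the lock knob: an upright bar 36 mm long, 12 mm thick, 26 mm tall (13 mm above and below this point), on the plunger's axis, 136.5 mm above the bench when down. Its y axis runs along the bar, its x axis across the 12 mm; rises and turns with the knob. A black flange, 27 mm across, lies just below the bar
- wheel (a joint): turn of the blower wheel in rad, anticlockwise from above, without end stops; 0 when locked at the start. It may be spun either way. After a push it coasts: from 2.5 rad/s it makes somewhat over a turn in 7 to 8 s, from 5 rad/s about 18 rad in some 10 s
- wheel_top (a point): centre of the aluminium blower wheel, on its axis, level with the blade tops, 102 mm above the bench; turns with the wheel. Four upright radial blades, 4 mm thick, 41 mm tall, reach to 62 mm from the axis at 45 (yellow), 135, 225 and 315 degrees from its x axis. Hub 34 mm across (44 at its foot). Back plate 170 mm across, its top 41 mm below this point, with 7 mm high lugs near the rim
- small_bin_0: bystander: small blue-grey open bin of washers, 106x66x45 mm; origin at the centre of its underside
- puck_white: bystander: white-sided detector puck on a square tray, 69x69x34 mm; origin at the centre of its underside
- puck_black: bystander: black detector puck on a square tray, 69x69x34 mm; origin at the centre of its underside

How it is judged:
On the way, in this order (a step that is already met when the one before it is completed fails the run):
1. the lock knob is pulled up, turned to its stop and let go, parked on its crown (value of joint plunger above 0.006 m and value of joint knob above 0.9 rad and contact force between the fingers and plunger below 0.05 N), for 0.2 s.
2. the wheel runs by itself at more than 2 rad/s, untouched (value of joint plunger above 0.006 m and value of joint knob above 0.9 rad and (velocity of joint wheel above 2 rad/s or velocity of joint wheel below -2 rad/s) and contact force between each of the fingers, the arm and wheel below 0.05 N), for 0.2 s.
At the end, for the whole second after the job is handed in: The lock knob is parked (raised more than 6 mm, turned more than 0.9 rad), the wheel has turned at least one full turn from its locked position and stands still (under 0.05 rad/s), and the bin and the two pucks are within 30 mm of where they were (value of joint plunger above 0.006 m and value of joint knob above 0.9 rad and (value of joint wheel above 6.28 rad or value of joint wheel below -6.28 rad) and velocity of joint wheel between -0.05 and 0.05 rad/s); the robot touches nothing.
It fails at once if the bin or a puck is moved more than 30 mm (distance of any of small_bin_0, puck_white, puck_black from where it was at the start of the episode above 0.03 m).
It also fails if it takes over 72 s, if anything falls off the work surface, if the arm or the gripper's body presses on something with over 40 N, if the wrist force passes 120 N, or if a joint passes its speed limit or range.

## Working session

There is one attempt and no reset: what is moved stays moved. The work goes in short steps, Python scripts to look and compute and a shell command to move; the robot and the scene stay as the last step left them, time stands still between calls to the robot, and variables do not carry over. Pictures are saved under pics/ and viewed, at most 10 in all, crops included, and the job is handed in when it is done.

```bash
ls; mkdir -p pics; cat > h.py <<'E'
import numpy as np,cv2
from station import read_state,grab_frame
def cam(f):
    h=f["frame"].shape[0]; F=h/2/np.tan(np.radians(f["vertical_fov"])/2)
    K=np.array([[F,0,f["cx"]],[0,F,f["cy"]],[0,0,1.]]); D=np.array([f["k1"],0,0,0,0.])
    if "rvec" in f:
        R=cv2.Rodrigues(np.array(f["rvec"],float))[0]; t=np.array(f["tvec"],float).ravel()
        return K,D,R.T,-R.T@t
    s=read_state(); T=np.array(f["T_tool_cam"]); Rt=np.array(s["eef_rot"])
    return K,D,Rt@T[:3,:3],Rt@T[:3,3]+np.array(s["eef_pos"])
def rays(f,uv):
    K,D,R,o=cam(f); n=cv2.undistortPoints(np.array(uv,float).reshape(-1,1,2),K,D).reshape(-1,2)
    return o,(R@np.c_[n,np.ones(len(n))].T).T
def onz(f,uv,z):
    o,d=rays(f,uv); return o+d*((z-o[2])/d[:,2])[:,None]
def cloud(f,mask):
    v,u=np.nonzero(mask&(f["depth"]>0)); o,d=rays(f,np.c_[u,v]); return o+d*f["depth"][v,u][:,None],np.c_[u,v]
def mask(f,lo,hi):
    h=cv2.cvtColor(f["frame"],cv2.COLOR_RGB2HSV); return cv2.inRange(h,np.array(lo),np.array(hi))>0
E
python3 - <<'E'
from h import *
s=read_state();print(s["time"],s["eef_pos"],s["eef_rot"],s["grip_width"])
for n in("scene","top"):
    f=grab_frame(n);cv2.imwrite(f"pics/{n}0.png",f["frame"][...,::-1]);print(n,cam(f)[3])
    m=mask(f,(5,150,100),(20,255,255));P,uv=cloud(f,m);print(len(P),np.median(uv,0),np.median(P,0),P.max(0),P.min(0))
E
```

```text
pics
0.0 [ 0.13172468 -0.50780281  0.23069569] [[ 9.67956480e-01  2.51117745e-01 -3.61258060e-04]
 [ 2.51118004e-01 -9.67955590e-01  1.31286852e-03]
 [-1.99971765e-05 -1.36151799e-03 -9.99999073e-01]] 0.08547235188379619
scene [-0.07012346  0.60251327  1.06341888]
58 [317. 154.] [ 0.45120926 -0.21259919  0.14616773] [ 1.04853619 -0.16568351  0.15256599] [ 0.4454585  -1.15960174 -0.86101824]
top [0.26558254 0.04120015 1.44005912]
3 [332. 197.] [ 0.45855552 -0.2188156   0.15046801] [ 0.45863597 -0.2164669   0.15152921] [ 0.45819573 -0.2310681   0.14824682]
```

View pics/scene0.png

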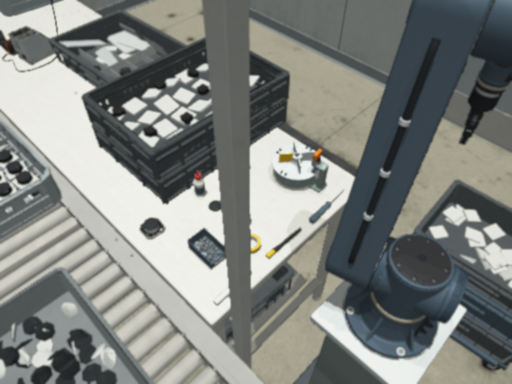

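View pics/top0.png

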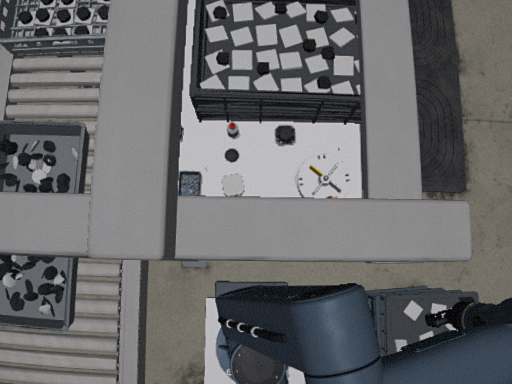

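The scene view shows the stand at about (300,165) with the orange knob at (318,154). The top view shows the wheel hub at (325,180), the yellow blade pointing to (317,171), and the knob at (332,198), half hidden by a gantry beam. The pucks and bin are to the left, at y > -0.1.

```bash
python3 - <<'E'
from h import *
f=grab_frame("top");print(onz(f,[(325,180),(317,171),(340,190)],.102), onz(f,[(285,134),(233,184),(190,183)],.03),onz(f,[(332,198)],.149))
f=grab_frame("wrist");print(np.round(f["T_tool_cam"],3),f["vertical_fov"])
E
python3 -m creep '[[0.03,0.03,0.02,0,1],[0.03,0.03,0.02,0,1],[0.03,0.03,0.02,0,1],[0.03,0.03,0.02,0,1],[0.03,0.03,0.02,0,1],[0.02,0.03,0,0,1],[0.02,0.02,0,0,1]]'
```

```text
[[ 0.51835578 -0.20765132  0.102     ]
 [ 0.54623352 -0.18295285  0.102     ]
 [ 0.48787121 -0.25419042  0.102     ]] [[ 0.68401592 -0.08994168  0.03      ]
 [ 0.51312344  0.07776711  0.03      ]
 [ 0.51386625  0.21651106  0.03      ]] [[ 0.45557482 -0.219285    0.149     ]]
[[ 0.001 -0.949 -0.314  0.08 ]
 [ 1.     0.001  0.001 -0.001]
 [-0.001 -0.314  0.949 -0.143]
 [ 0.     0.     0.     1.   ]] 71.04317001960762
time: 0.78
eef_pos: [0.3061, -0.3229, 0.3213]
eef_rot: [[0.968, 0.252, 0.001], [0.252, -0.968, -0.001], [0.001, 0.001, -1.0]]
force: [0.1, -1.3, 0.1]
grip_width: 0.0854
finger_force: 0.0
```

```bash
python3 -m creep '[[0.035,0.025,0,0,1],[0.035,0.025,0,0,1],[0.035,0.025,0,0,1],[0.035,0.02,0,0,1],[0.01,0.01,0,0,1],[0,0,0,0,1],[0,0,0,0,1]]'
python3 - <<'E'
from h import *
s=read_state();print(s["joint_pos"],s["eef_pos"])
f=grab_frame("wrist");cv2.imwrite("pics/w1.png",f["frame"][...,::-1])
m=mask(f,(3,150,100),(17,255,255));P,uv=cloud(f,m);print(len(P),uv.min(0),uv.max(0),np.median(P,0),P.max(0),P.min(0))
m=mask(f,(20,150,100),(32,255,255));P,uv=cloud(f,m);print(len(P),uv.min(0),uv.max(0),np.median(P,0),P.max(0),P.min(0))
E
```

```text
time: 1.37
eef_pos: [0.452, -0.2216, 0.3196]
eef_rot: [[0.967, 0.253, -0.001], [0.253, -0.967, 0.0], [-0.001, -0.001, -1.0]]
force: [-0.1, -0.4, 0.3]
grip_width: 0.0853
finger_force: 0.0
[-4.55720883e-01  1.88147057e-01  1.44861275e-01  1.52875574e+00
 -1.82334415e-04  2.42989221e+00] [ 0.45201538 -0.22160882  0.31963103]
294 [235 166] [264 180] [ 0.45508422 -0.22122213  0.14952267] [ 0.45971322 -0.20125868  0.15267808] [ 0.40864613 -0.23592513  0.00981466]
780 [23 67] [252 173] [0.42648484 0.09791934 0.01961834] [0.56468801 0.14314888 0.15110845] [ 0.35115874 -0.22100431  0.00718661]
```

View pics/w1.png

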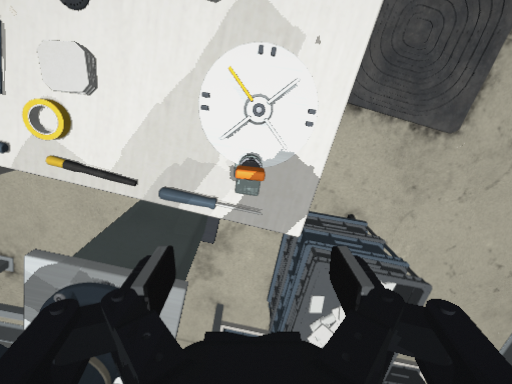

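The wrist view shows the orange bar at about (250,173), the hub at (259,110) and the yellow blade towards (232,70). The fingers are open at the bottom corners, and there is no obstacle near the knob. Next I turn the tool across the bar and look from closer.

```bash
python3 -m creep '[[0,0,-0.008,0.123,0.5],[0,0,-0.008,0.123,0.5],[0,0,-0.008,0.123,0.5],[0,0,-0.008,0.123,0.5],[0,0,-0.008,0.123,0.5],[0,0,-0.008,0.123,0.5],[0,0,-0.008,0.123,0.5],[0,0,-0.008,0.123,0.5],[0,0,-0.008,0.123,0.5],[0,0,0,0.123,0.5],[0,0,0,0.123,0.5],[0,0,0,0.123,0.5]]'
python3 -m creep '[[0,0,0,0,0.5],[0,0,0,0,0.5],[0,0,0,0,0.5]]'
cat > m.py <<'E'
from h import *
import sys
s=read_state();print(s["joint_pos"],s["eef_pos"],s["eef_rot"][0])
f=grab_frame("wrist");cv2.imwrite(f"pics/{sys.argv[1]}.png",f["frame"][...,::-1])
m=mask(f,(3,150,60),(17,255,255));P,uv=cloud(f,m)
k=(abs(P[:,0]-.455)<.05)&(abs(P[:,1]+.22)<.05);P,uv=P[k],uv[k]
zt=np.percentile(P[:,2],95);k=P[:,2]>zt-.006
print(len(P),zt,k.sum(),uv.min(0),uv.max(0))
Q=onz(f,uv[k],.1495 if len(sys.argv)<3 else float(sys.argv[2]))[:,:2]
(c,wh,a)=cv2.minAreaRect((Q*1e3).astype(np.float32));b=cv2.boxPoints((c,wh,a));e=max(b[1]-b[0],b[2]-b[1],key=np.linalg.norm)
print("top",c,wh,"bar yaw",np.degrees(np.arctan2(e[1],e[0])), "median depth pts",np.median(P[k],0))
g=cv2.cvtColor(f["frame"],cv2.COLOR_RGB2HSV)
P,uv=cloud(f,np.ones(m.shape,bool))
k=(abs(P[:,2]-.061)<.004)&(np.hypot(P[:,0]-.518,P[:,1]+.208)<.11)
(c,r)=cv2.minEnclosingCircle((P[k][:,:2]*1e3).astype(np.float32));print("plate",c,r,k.sum())
k=(P[:,2]>.095)&(P[:,2]<.11)&(np.hypot(P[:,0]-.518,P[:,1]+.208)<.075)
print("blade/hub",k.sum(),P[k].mean(0),uv[k].mean(0))
ym=mask(f,(20,150,100),(32,255,255));Y,yuv=cloud(f,ym);j=(np.hypot(Y[:,0]-.518,Y[:,1]+.208)<.09)&(Y[:,2]>.09)&(Y[:,2]<.11)
print("yellow",j.sum(),Y[j].mean(0))
E
python3 m.py w2
```

```text
time: 2.42
eef_pos: [0.4504, -0.2234, 0.2483]
eef_rot: [[-0.162, 0.987, -0.0], [0.987, 0.162, -0.0], [-0.0, -0.0, -1.0]]
force: [0.2, 0.3, -0.8]
grip_width: 0.0428
finger_force: 0.0
time: 2.67
eef_pos: [0.4512, -0.2229, 0.2483]
eef_rot: [[-0.153, 0.988, 0.0], [0.988, 0.153, -0.0], [-0.0, 0.0, -1.0]]
force: [-0.1, -0.0, 0.1]
grip_width: 0.0428
finger_force: 0.0
[-4.58697395e-01  1.95373196e-01 -2.61949729e-02  1.34901976e+00
 -1.51802149e-04  9.58476251e-01] [ 0.45118417 -0.22285907  0.24833032] [-1.53019116e-01  9.88223222e-01  1.19638859e-04]
490 0.15103162264588746 429 [248 168] [261 207]
top (452.550048828125, -216.4140625) (11.341200828552246, 35.48653030395508) bar yaw -81.28761 median depth pts [ 0.45212726 -0.21567844  0.14982676]
plate (511.8565979003906, -210.0587921142578) 99.3827133178711 10696
blade/hub 1036 [ 0.52047278 -0.20707969  0.10099537] [316.24227799 177.11003861]
yellow 291 [ 0.55008828 -0.17889854  0.0988056 ]
```

View pics/w2.png

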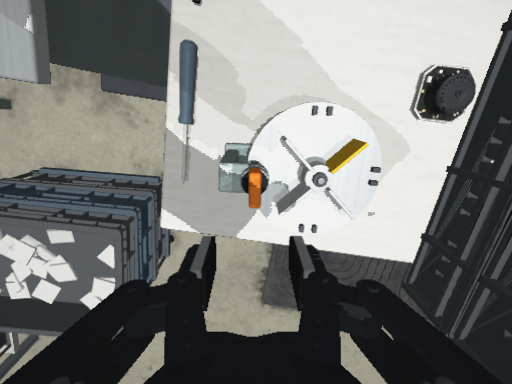

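The bar measures 35.5 x 11.3 mm, centred at (0.4526,-0.2164) with its top at 0.150, which matches the given sizes. The tool's yaw already matches the bar's. Next I descend.

```bash
python3 -m creep '[[0.0014,0.0065,-0.01,0,0.5],[0,0,-0.02,0,0.5],[0,0,-0.025,0,0.5],[0,0,-0.025,0,0.5],[0,0,-0.02,0,0.5],[0,0,-0.015,0,0.5],[0,0,-0.005,0,0.5],[0,0,0,0,0.5],[0,0,0,0,0.5]]'
python3 m.py w3
```

```text
time: 3.47
eef_pos: [0.4534, -0.2159, 0.1287]
eef_rot: [[-0.157, 0.988, 0.0], [0.988, 0.157, -0.0], [-0.0, 0.0, -1.0]]
force: [1.1, 1.1, 0.3]
grip_width: 0.0426
finger_force: 0.0
[-4.44434492e-01  2.56905000e-01 -2.61037199e-01  1.05258281e+00
 -4.78670312e-05  9.68459741e-01] [ 0.45338237 -0.21592113  0.12867946] [-1.57246720e-01  9.87559324e-01  2.24378344e-04]
1595 0.15135755649400875 1293 [239 223] [262 297]
top (452.6958923339844, -216.6761016845703) (11.524576187133789, 37.2887077331543) bar yaw -81.68025 median depth pts [ 0.45223976 -0.21468695  0.15034614]
plate (512.041748046875, -210.77511596679688) 99.45482635498047 19478
blade/hub 2650 [ 0.52196921 -0.19999562  0.10128575] [353.89584906 220.00641509]
yellow 1099 [ 0.55010258 -0.17901891  0.09871391]
```

View pics/w3.png

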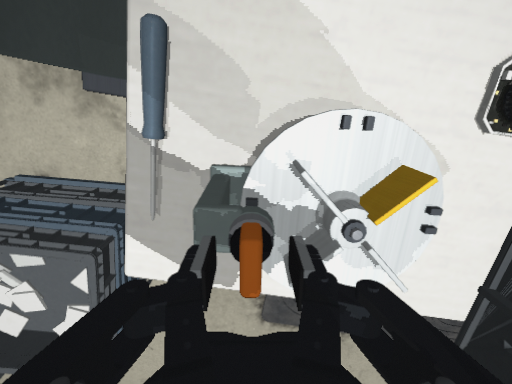

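The bar at (251,258) stands midway between the fingertips at (212,250) and (297,250), so I close on it.

```bash
python3 -m creep '[[-0.0005,-0.0005,0,0,0.3],[0,0,0,0,0.1],[0,0,0,0,0],[0,0,0,0,0],[0,0,0,0,0],[0,0,0,0,0],[0,0,0,0,0]]' 60
python3 -m creep '[[0,0,0.003,0,0],[0,0,0.004,0,0],[0,0,0.0035,0,0],[0,0,0,0,0],[0,0,0,0,0]]'
```

```text
time: 4.1
eef_pos: [0.4528, -0.2166, 0.1291]
eef_rot: [[-0.158, 0.987, 0.001], [0.987, 0.158, -0.001], [-0.001, 0.001, -1.0]]
force: [-1.6, -0.8, 6.8]
grip_width: 0.0106
finger_force: 61.7
time: 4.52
eef_pos: [0.4526, -0.2163, 0.1386]
eef_rot: [[-0.158, 0.987, -0.0], [0.987, 0.158, -0.0], [-0.0, -0.0, -1.0]]
force: [0.2, -1.8, -6.0]
grip_width: 0.011
finger_force: 60.0
```

```bash
python3 -m creep '[[0,0,0.0007,0.1,0],[0,0,0,0.12,0],[0,0,0,0.12,0],[0,0,0,0.12,0],[0,0,0,0.12,0],[0,0,0,0.12,0],[0,0,0,0.12,0],[0,0,0,0.12,0],[0,0,0,0.12,0],[0,0,0,0.12,0],[0,0,0,0,0],[0,0,0,0,0]]'
python3 -c "
from h import *
s=read_state();R=np.array(s['eef_rot']);print(np.arctan2(R[1,1],R[0,1]),s['wrist_torque'],s['force'],s['joint_pos'])"
```

```text
time: 5.52
eef_pos: [0.4516, -0.2171, 0.1388]
eef_rot: [[-0.973, 0.231, -0.002], [0.231, 0.973, -0.002], [0.002, -0.002, -1.0]]
force: [-2.5, -6.4, -6.0]
grip_width: 0.0109
finger_force: 62.1
1.3376414988527527 [-1.50000094  0.6460821  -0.83817969] [-2.46511735 -6.39402003 -6.01087149] [-0.44659313  0.24858923 -0.24441773  1.07915088 -0.00254144 -0.21343452]
```

It has turned 1.18 rad and is loaded against the stop. Next I lower it onto the crown and release.

```bash
python3 -m creep '[[0,0,-0.001,0,0],[0,0,-0.0008,0,0],[0,0,0,0,0],[0,0,0,0,0.15],[0,0,0,0,0.3],[0,0,0,0,0.4],[0,0,0,0,0.4],[0,0,0,0,0.4]]'
python3 -m creep '[[0,0,0.01,0,0.4],[0,0,0.02,0,0.4],[0,0,0.03,0,0.4],[0,0,0.03,0,0.4],[0,0,0,0,0.4],[0,0,0,0,0.4]]'
python3 m.py w4 0.1575
```

```text
time: 6.18
eef_pos: [0.453, -0.2161, 0.1378]
eef_rot: [[-0.973, 0.229, 0.001], [0.229, 0.973, 0.0], [-0.001, 0.0, -1.0]]
force: [-0.6, 0.1, 0.2]
grip_width: 0.0336
finger_force: 0.0
time: 6.68
eef_pos: [0.4537, -0.2166, 0.2297]
eef_rot: [[-0.973, 0.23, 0.004], [0.23, 0.973, -0.002], [-0.004, -0.001, -1.0]]
force: [-0.5, -0.2, -0.7]
grip_width: 0.034
finger_force: 0.0
[-4.45426352e-01  1.97459511e-01 -7.11439101e-02  1.29805924e+00
  5.86314712e-05 -2.13799535e-01] [ 0.45371507 -0.21659571  0.22973896] [-0.97328665  0.22956262  0.00375558]
599 0.15728084755237298 514 [243 177] [257 222]
top (449.40283203125, -216.63812255859375) (10.99333381652832, 36.00969314575195) bar yaw -13.756447 median depth pts [ 0.44865108 -0.21700069  0.15621371]
plate (509.463134765625, -212.58734130859375) 99.91596221923828 7511
blade/hub 735 [ 0.51447235 -0.21437288  0.09955721] [266.2952381  236.73197279]
yellow 31 [ 0.56003614 -0.16397771  0.09748361]
```

View pics/w4.png

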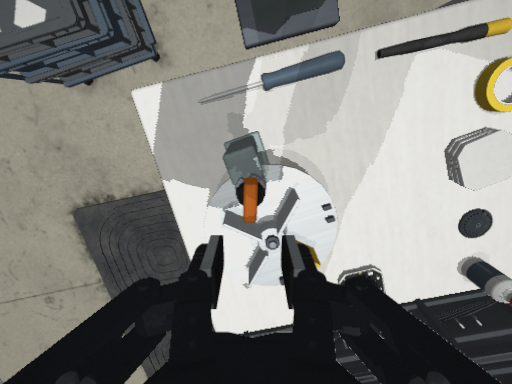

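Knob parked: bar top at 0.157 (raised 8 mm), turned 68°, gripper clear. Next I refine the wheel centre from the hub pixels.

```bash
python3 - <<'E'
from h import *
s=read_state();f=grab_frame("wrist")
print(onz(f,[(272,242)],.1),s["eef_pos"])
K,D,R,o=cam(f)
rv=cv2.Rodrigues(R.T)[0];tv=-R.T@o
for c in [(.5267,-.2054,.102)]:
    a=np.radians(8.5)
    pts=[c]+[(c[0]+.06*np.cos(a+np.radians(b)),c[1]+.06*np.sin(a+np.radians(b)),.102) for b in(45,135,225,315)]
    print(cv2.projectPoints(np.array(pts),rv,tv,K,D)[0].reshape(-1,2).round())
t=grab_frame("top");P=onz(t,[(325,180)],.1);print(P)
P,uv=cloud(t,np.ones(t["depth"].shape,bool));k=(P[:,2]>.09)&(P[:,2]<.112)&(np.hypot(P[:,0]-.52,P[:,1]+.207)<.08);print(k.sum(),P[k].mean(0))
E
```

```text
[[ 0.51991995 -0.20879723  0.1       ]] [ 0.45301105 -0.21627321  0.22828251]
[[276. 248.]
 [324. 266.]
 [300. 201.]
 [227. 228.]
 [255. 289.]]
[[ 0.5187336  -0.20802328  0.1       ]]
121 [ 0.53536228 -0.20339576  0.09840991]
```

```bash
python3 - <<'E'
from h import *
t=grab_frame("top");P,uv=cloud(t,np.ones(t["depth"].shape,bool))
k=(P[:,2]>.06)&(P[:,2]<.6)&(P[:,0]>.6)&(abs(P[:,1]+.2)<.12);print(k.sum(),P[k].min(0),P[k].max(0),np.percentile(P[k][:,0],2))
E
python3 -m creep '[[0.033,0.004,0,-0.116,0],[0.033,0.004,0,-0.116,0],[0.033,0.004,0,-0.116,0],[0.0335,0.003,0,-0.116,0],[0,0,0,0,0],[0,0,0,0,0],[0,0,0,0,0]]'
python3 - <<'E'
from h import *
s=read_state();f=grab_frame("wrist");cv2.imwrite("pics/w5.png",f["frame"][...,::-1])
print(s["eef_pos"],s["eef_rot"])
E
```

```text
8509 [ 0.60015131 -0.31987978  0.06032289] [ 1.11887378 -0.0800012   0.24107105] 0.7295628474573722
time: 7.47
eef_pos: [0.5844, -0.201, 0.2262]
eef_rot: [[-0.769, 0.64, -0.003], [0.64, 0.769, 0.001], [0.003, -0.001, -1.0]]
force: [-0.9, -0.4, -0.5]
grip_width: 0.0003
finger_force: 0.0
[ 0.58436549 -0.20095704  0.22620933] [[-7.68594982e-01  6.39729737e-01 -2.76004557e-03]
 [ 6.39730513e-01  7.68598966e-01  7.07388430e-04]
 [ 2.57390559e-03 -1.22199017e-03 -9.99995941e-01]]
```

View pics/w5.png

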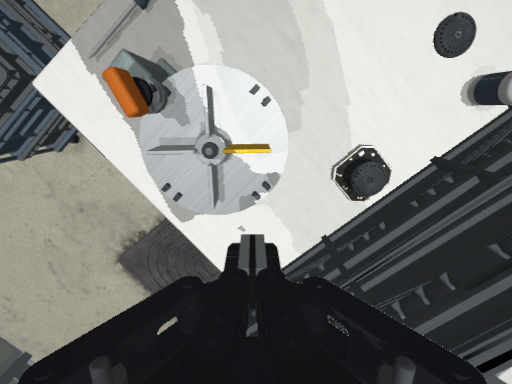

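The view is square to the blades. The hub is at (210,151), the yellow blade points right, and the blade to push points down along column 213. The closed fingers at (251,240) are on the right side of it.

```bash
python3 - <<'E'
from h import *
f=grab_frame("wrist");P=onz(f,[(210,151),(213,205),(269,149)],.1);R=np.array(read_state()["eef_rot"]);e=np.array(read_state()["eef_pos"]);print(P,(e-P)@np.c_[-R[:,0],R[:,1]])
E
python3 -m creep '[[0,0,-0.02,0,0],[0,0,-0.03,0,0],[0,0,-0.035,0,0],[0,0,-0.03,0,0],[0,0,-0.02,0,0],[0,0,-0.011,0,0],[0,0,0,0,0],[0,0,0,0,0]]'
```

```text
[[ 0.52746789 -0.20965392  0.1       ]
 [ 0.57221662 -0.24640777  0.1       ]
 [ 0.56385322 -0.1627762   0.1       ]] [[ 0.03800823  0.04262209]
 [-0.01989772  0.04218207]
 [ 0.04009498 -0.0166827 ]]
time: 8.23
eef_pos: [0.585, -0.2015, 0.0823]
eef_rot: [[-0.767, 0.641, 0.0], [0.641, 0.767, -0.0], [-0.0, 0.0, -1.0]]
force: [0.4, 0.4, 1.4]
grip_width: -0.0003
finger_force: 0.0
```

```bash
python3 -m creep '[[-0.005,-0.006,0,0,0],[-0.01,-0.012,0,0,0],[-0.0122,-0.0146,0,0,0],[-0.0122,-0.0146,0,0,0],[-0.0122,-0.0146,0.004,0,0],[-0.0122,-0.0146,0.02,0,0],[-0.0122,-0.0146,0.03,0,0],[-0.005,-0.006,0.03,0,0],[0,0,0.02,0,0]]'
cat > w.py <<'E'
from h import *
f=grab_frame("top");s=read_state()
m=mask(f,(20,120,80),(35,255,255));P,uv=cloud(f,m);k=(np.hypot(P[:,0]-.525,P[:,1]+.208)<.09)&(P[:,2]>.08)
q=P[k].mean(0) if k.any() else np.zeros(3)
print(s["time"],k.sum(),np.degrees(np.arctan2(q[1]+.208,q[0]-.525)),s["eef_pos"],s["force"])
E
for i in 1 2 3 4 5 6; do python3 w.py; done
```

```text
time: 8.98
eef_pos: [0.5027, -0.3011, 0.1897]
eef_rot: [[-0.766, 0.643, 0.003], [0.643, 0.766, -0.003], [-0.004, -0.0, -1.0]]
force: [0.7, 0.0, 0.8]
grip_width: -0.0002
finger_force: 0.0
9.0333 23 -124.49852130115545 [ 0.50450789 -0.30127387  0.19297434] [ 0.37456956 -1.46154084  2.9996138 ]
9.0833 23 -132.93744506985655 [ 0.50477135 -0.30083524  0.19078863] [ 0.54247691  1.10894848 -0.32555789]
9.1333 21 -141.88906130370023 [ 0.50427845 -0.30003962  0.18855997] [ 0.24364736  0.39967293 -1.08764629]
9.1833 19 -149.5168166552649 [ 0.50380872 -0.29930101  0.18688853] [1.23203425 0.48914938 0.26281487]
9.2333 19 -158.95453823822544 [ 0.50353705 -0.29872832  0.18577568] [ 0.72824737 -0.41861452  0.21338264]
9.2833 21 -168.00994245212405 [ 0.50342146 -0.29838095  0.18510756] [0.39616961 0.40193021 0.07774904]
```

The wheel is running clockwise at about 3 rad/s, untouched. Next I wait and track its angle.

```bash
H='[0,0,0,0,0]'
python3 -m creep '[[0,0,0,0,0],[0,0,0,0,0],[0,0,0,0,0],[0,0,0,0,0],[0,0,0,0,0],[0,0,0,0,0]]' | head -1; python3 w.py
python3 -m creep '[[0,0,0,0,0],[0,0,0,0,0],[0,0,0,0,0],[0,0,0,0,0],[0,0,0,0,0],[0,0,0,0,0]]' | head -1; python3 w.py
python3 -m creep '[[0,0,0,0,0],[0,0,0,0,0],[0,0,0,0,0],[0,0,0,0,0],[0,0,0,0,0],[0,0,0,0,0]]' | head -1; python3 w.py
python3 -m creep '[[0,0,0,0,0],[0,0,0,0,0],[0,0,0,0,0],[0,0,0,0,0],[0,0,0,0,0],[0,0,0,0,0]]' | head -1; python3 w.py
python3 -m creep '[[0,0,0,0,0],[0,0,0,0,0],[0,0,0,0,0],[0,0,0,0,0],[0,0,0,0,0],[0,0,0,0,0]]' | head -1; python3 w.py
python3 -m creep '[[0,0,0,0,0],[0,0,0,0,0],[0,0,0,0,0],[0,0,0,0,0],[0,0,0,0,0],[0,0,0,0,0]]' | head -1; python3 w.py
python3 -m creep '[[0,0,0,0,0],[0,0,0,0,0],[0,0,0,0,0],[0,0,0,0,0],[0,0,0,0,0],[0,0,0,0,0]]' | head -1; python3 w.py
python3 -m creep '[[0,0,0,0,0],[0,0,0,0,0],[0,0,0,0,0],[0,0,0,0,0],[0,0,0,0,0],[0,0,0,0,0]]' | head -1; python3 w.py
```

```text
time: 9.78
9.8333 25 102.12539829597198 [ 0.50421133 -0.29814731  0.18540468] [-0.11934317  0.46150123 -0.34486984]
time: 10.33
10.3833 22 27.58026875446342 [ 0.50415818 -0.29824504  0.18551734] [-1.24747657  0.11680145 -1.03479426]
time: 10.88
10.9333 16 -32.348080614844115 [ 0.50415249 -0.2982252   0.18549373] [ 0.1126178  -0.24622297 -0.15089195]
time: 11.43
11.4833 20 -84.14207482495092 [ 0.50417851 -0.29824173  0.18550238] [0.0072418  0.88660072 1.10883341]
time: 11.98
12.0333 25 -128.74444524656624 [ 0.50419457 -0.29822628  0.18552223] [-0.09326966  0.33627859 -0.39900619]
time: 12.53
12.5833 21 -168.96494454578348 [ 0.50419658 -0.29824005  0.18553397] [-0.88846925 -0.2808912  -0.3918619 ]
time: 13.08
13.1333 25 156.4400320344717 [ 0.50418073 -0.29821124  0.18549817] [ 0.34205046  0.14556403 -0.30995917]
time: 13.63
13.6833 15 128.78035700730098 [ 0.50417822 -0.29821217  0.18550677] [0.2638948  0.67242952 0.7206453 ]
```

```bash
for i in 1 2 3 4 5; do python3 -m creep '[[0,0,0,0,0],[0,0,0,0,0],[0,0,0,0,0],[0,0,0,0,0],[0,0,0,0,0],[0,0,0,0,0],[0,0,0,0,0],[0,0,0,0,0],[0,0,0,0,0],[0,0,0,0,0],[0,0,0,0,0],[0,0,0,0,0]]' | head -1; python3 w.py; done
```

```text
time: 14.68
14.7333 24 91.20830291752293 [ 0.50417396 -0.29824051  0.18551545] [ 0.08334974 -0.32352518  0.63540962]
time: 15.73
15.7833 24 72.42197231279539 [ 0.5041777  -0.29823642  0.1855043 ] [-0.07717742 -0.3675315   0.43453029]
time: 16.78
16.8333 24 68.02001630912186 [ 0.50419634 -0.2982566   0.18551631] [-0.35467117  0.90502204 -0.36358313]
time: 17.83
17.8833 24 67.73039777029317 [ 0.50417941 -0.29823695  0.18553138] [ 0.97721893  0.02374341 -0.07247204]
time: 18.88
18.9333 24 67.95191136300859 [ 0.50415909 -0.29823975  0.18549679] [-0.37397165 -0.68005448 -0.52147877]
```

```bash
for i in 1 2 3 4; do python3 -m creep '[[0,0,0,0,0],[0,0,0,0,0],[0,0,0,0,0],[0,0,0,0,0],[0,0,0,0,0],[0,0,0,0,0],[0,0,0,0,0],[0,0,0,0,0],[0,0,0,0,0],[0,0,0,0,0],[0,0,0,0,0],[0,0,0,0,0]]' | head -1; python3 w.py; done
python3 - <<'E'
from h import *
f=grab_frame("scene");m=mask(f,(3,150,60),(17,255,255));P,uv=cloud(f,m);k=np.hypot(P[:,0]-.4525,P[:,1]+.2165)<.04;print(np.median(P[k],0),P[k].max(0))
E
```

```text
time: 19.93
19.9833 24 68.12896334095836 [ 0.50418417 -0.29825167  0.18553129] [0.06761417 0.02646801 0.11579278]
time: 20.98
21.0333 24 68.1123581447937 [ 0.50420517 -0.29827516  0.18551756] [ 0.40104888 -0.36315074 -1.34377117]
time: 22.03
22.0833 24 68.20059512217706 [ 0.5041533  -0.29823161  0.18549952] [ 0.60775193 -0.05566736 -0.42490487]
time: 23.08
23.1333 24 68.30482059370615 [ 0.50417067 -0.2982263   0.18550846] [-0.20431101  0.69654846  0.26183881]
[ 0.45006568 -0.21334061  0.15237755] [ 0.4703864  -0.2061902   0.16172855]
```

```bash
python3 -c "
from station import finish_job;print(finish_job())"
```

```text
the job is handed in; nothing more can be done
None
```

I've handed the job in: the lock knob is parked on its crown, the wheel ran on by itself for almost two turns clockwise and stands still, and the arm went nowhere near the bin and pucks; the judge gave no verdict back.

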